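# Load the airbrush paint caddy by its swatches

### The arm

A 7-joint arm with a two-finger parallel gripper is mounted at the origin on the work surface. World frame = base frame: x ahead of the robot, y to its left, z up, the work surface at z = 0. Lengths are in m, angles in rad, forces in N, time in s.
With the tool pointing down it reaches from about 0.425 to 0.875 m from the base axis. Payload 4.7 kg.
Tool frame: the origin (TCP) lies on the centre line of the jaws, within the pads' length; the fingertips stand 14 mm ahead of it and the grasp point (between the pads) lies 5 mm behind it; z points along the fingers, y is the line along which they close (so a half turn about z gives the same grasp; the last joint's range is limited). The gripper opens to 87 mm and grips with 3 to 60 N. Pads are 19 mm wide; open, the fingers measure 117 mm over their backs; the gripper's body (75 mm by 190 mm) begins 51 mm behind the grasp point.
Start: joints at [-1.336, 0.321, -0.07, 1.45, 0.023, 1.371, -0.057], TCP at [0.142, 0.634, 0.237] pointing down, gripper open.
Joint ranges: [-2.86, 2.86], [-0.3, 2.09], [-1.38, 1.24], [0.06, 2.45], [-1.56, 4.7], [0.09, 2.05], [-2.69, 2.69]. Speed limits (rad/s): [2.57, 2.57, 3.14, 3.14, 3.14, 3.14, 3.14].

### API

Orientations are given as a rotation vector (axis times angle).
In Python, from bench import * gives the robot as it stands.
- The arm moves only by the shell command python3 -m jog 'ROWS' [FORCE]. ROWS is JSON, a list of rows, each an object of numbers: "claw": the finger opening in mm, from 0 to 87; "dx", "dy", "dz": the shift along the tool's x, y, z in mm; "spin": the turn about the tool's z in degrees. In form: [{"claw": .., "dx": .., "dy": .., "dz": .., "spin": ..}, ...]. A call has 1 to 20 rows; each row is the pose to reach, as a shift and turn from the pose commanded when the call began, along the tool's axes at that moment; what a row does not reach only later rows make up. A row lasts 1/12 s, in which the tool goes at most 41.7 mm and 7.16 degrees, less where a joint would pass 70% of its speed; a pose out of reach is approached as far as the arm can. A call with a gripper value outside its range is refused whole. The fingers move at their own pace and stop on an object; FORCE is the grip in N (left out, the last holds). Time passes only in rows, so rows that repeat a pose let the fingers close. It gives the time, the measured TCP pose, the force, the opening and the grip force at its end, in the units of the state.
- get_state(): the state, without advancing time (a new reading comes with each control period).
- get_image(name): name is "scene" or "top"; returns a dict with "frame" (420x560x3 uint8, red, green, blue), "depth" (420x560 float32, m along the optical axis (not along the pixel's ray), 0 where there is no reading), "K" (3x3 intrinsics, pixels), "T" (4x4, takes a point from camera to world coordinates). Camera axes: x right, y down, z forward; pixel columns grow to the right and rows downward; lengths in m; the calibration is good to about 2 mm. A picture is of the moment at which its call begins.
- close_job(): hands the job in; it is judged then, once.
The state is a dict: "time": time; "joint_positions": joint angles; "qd": joint speeds; "joint_torque": joint torques, N m; "position": TCP position; "tool_rot": TCP orientation; "ft_force": force on the tool from outside, world axes, zero at the start; "torque": the same for the moment, N m; "grip_width": opening from 0.0 (shut) to 1.0 (fully open); "grip_force": force on a finger pad.
Only numpy, scipy, OpenCV 4.12 (cv2) and the standard library are available. Lean on these libraries where they do the work, as an engineer would, in place of code of your own. Each camera call takes 0.05 s, during which the arm holds its last target. There are 200 camera calls.

### The job

Get the caddy ready for spraying: stand each of the four airbrush paints, the bottles with a pointed black nozzle, in the compartment whose swatch shows its colour. Their nozzles are open, so keep them upright and set them down rather than dropping them. Leave the bottles with flat white caps where they are: that is brush paint.

Things in the scene. Friction and masses are not known exactly. Their poses are not given: they have to be found in the camera images.
- paint_yellow_mid (a point): Centre (half-way up, 45 mm above its underside) of the yellow airbrush paint: a loose upright squeeze bottle of yellow plastic, 34 mm in diameter and straight-sided up to 62 mm, then a yellow shoulder and a narrow pointed black dropper nozzle; 90 mm high in all, 35 to 85 g. It starts standing on the table (surface at height 0). z is its own upright axis.
- paint_red_mid (a point): Centre (half-way up, 45 mm above its underside) of the red airbrush paint: a loose upright squeeze bottle of red plastic, 34 mm in diameter and straight-sided up to 62 mm, then a red shoulder and a narrow pointed black dropper nozzle; 90 mm high in all, 35 to 85 g. It starts standing on the table (surface at height 0). z is its own upright axis.
- paint_green_mid (a point): Centre (half-way up, 45 mm above its underside) of the green airbrush paint: a loose upright squeeze bottle of green plastic, 34 mm in diameter and straight-sided up to 62 mm, then a green shoulder and a narrow pointed black dropper nozzle; 90 mm high in all, 35 to 85 g. It starts standing on the table (surface at height 0). z is its own upright axis.
- paint_blue_mid (a point): Centre (half-way up, 45 mm above its underside) of the blue airbrush paint: a loose upright squeeze bottle of blue plastic, 34 mm in diameter and straight-sided up to 62 mm, then a blue shoulder and a narrow pointed black dropper nozzle; 90 mm high in all, 35 to 85 g. It starts standing on the table (surface at height 0). z is its own upright axis.
- compartment_yellow (a point): Centre of the floor (4 mm above the table) of the caddy compartment marked by the yellow swatch: 56 mm along x, 60 along y, wall tops 22 mm above the table. The swatch, a 26 x 50 mm card painted yellow, lies on a ledge 46 mm off along +x, 23 mm high. Four compartments in a row along y, 64 mm apart, in changing order; tool trough on the -x side, under 25 mm high. z up; caddy fixed.
- compartment_red (a point): Centre of the floor (4 mm above the table) of the caddy compartment marked by the red swatch: 56 mm along x, 60 along y, wall tops 22 mm above the table. The swatch, a 26 x 50 mm card painted red, lies on a ledge 46 mm off along +x, 23 mm high. Four compartments in a row along y, 64 mm apart, in changing order; tool trough on the -x side, under 25 mm high. z up; caddy fixed.
- compartment_green (a point): Centre of the floor (4 mm above the table) of the caddy compartment marked by the green swatch: 56 mm along x, 60 along y, wall tops 22 mm above the table. The swatch, a 26 x 50 mm card painted green, lies on a ledge 46 mm off along +x, 23 mm high. Four compartments in a row along y, 64 mm apart, in changing order; tool trough on the -x side, under 25 mm high. z up; caddy fixed.
- compartment_blue (a point): Centre of the floor (4 mm above the table) of the caddy compartment marked by the blue swatch: 56 mm along x, 60 along y, wall tops 22 mm above the table. The swatch, a 26 x 50 mm card painted blue, lies on a ledge 46 mm off along +x, 23 mm high. Four compartments in a row along y, 64 mm apart, in changing order; tool trough on the -x side, under 25 mm high. z up; caddy fixed.
- brushpaint_red_mid (a point): Centre (half-way up, 42 mm above its underside) of the red brush paint, a look-alike to be left alone: a loose red bottle with the same 34 mm body, but with a wide flat white screw cap, 27 mm in diameter, in place of the nozzle; 84 mm high. It starts standing on the table among the airbrush paints.
- brushpaint_blue_mid (a point): Centre (half-way up, 42 mm above its underside) of the blue brush paint, a look-alike to be left alone: a loose blue bottle with the same 34 mm body, but with a wide flat white screw cap, 27 mm in diameter, in place of the nozzle; 84 mm high. It starts standing on the table among the airbrush paints.

How it is judged:
By the outcome, as a careful person would: the job done as asked, in the order asked, and still so for the second after the job is handed in, with the robot touching nothing.
It also fails if it takes over 102 s, if anything falls off the work surface, if the arm or the gripper's body presses on something with over 40 N, if the wrist force passes 120 N, or if a joint passes its speed limit or range.

## Working session

There is one attempt and no reset: what is moved stays moved. The work goes in short steps, Python scripts to look and compute and a shell command to move; the robot and the scene stay as the last step left them, time stands still between calls to the robot, and variables do not carry over. Pictures are saved under pics/ and viewed, at most 14 in all, crops included, and the job is handed in when it is done.

```bash
mkdir -p pics; python3 - <<'E'
from bench import *
import cv2,numpy as np
for n in("scene","top"):
    d=get_image(n); cv2.imwrite(f"pics/{n}0.png",d["frame"][:,:,::-1]); np.savez(f"{n}0.npz",**d); print(n,d["K"].tolist(),d["T"].round(3).tolist())
s=get_state();print(s["position"],s["tool_rot"],s["time"])
E
```

```text
scene [[492.84090442733515, 0.0, 282.7618803356936], [0.0, 492.84090442733515, 204.81599320111738], [0.0, 0.0, 1.0]] [[0.442, 0.51, -0.738, 1.466], [0.897, -0.255, 0.361, -0.478], [-0.005, -0.822, -0.57, 0.82], [0.0, 0.0, 0.0, 1.0]]
top [[396.9960098282351, 0.0, 272.99620136054006], [0.0, 396.9960098282351, 206.47783947096417], [0.0, 0.0, 1.0]] [[0.011, -0.981, 0.196, 0.352], [-1.0, -0.012, -0.003, 0.015], [0.005, -0.195, -0.981, 0.831], [0.0, 0.0, 0.0, 1.0]]
[0.14232794 0.63374582 0.23557286] [-3.46132732e-01 -3.12240411e+00  2.70936294e-03] 0.1
```

View pics/top0.png

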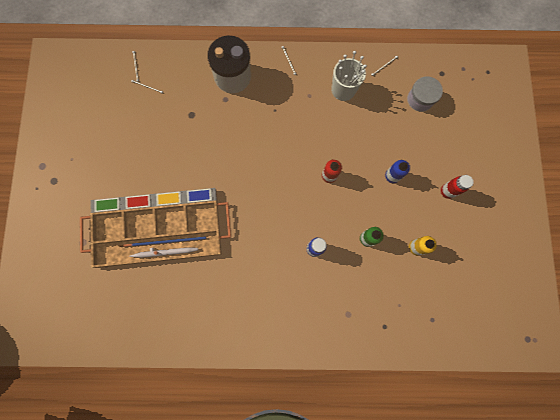

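View pics/scene0.png

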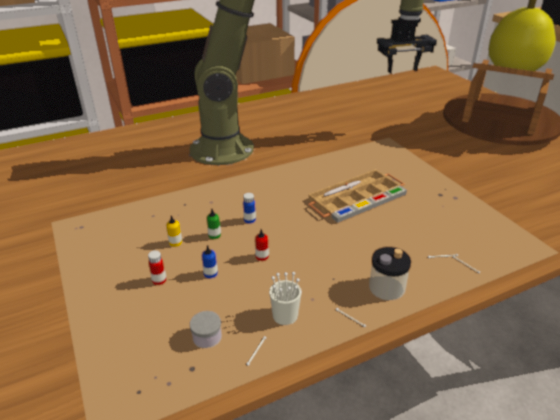

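The top view shows the airbrush bottles at red (333,168), blue (400,170), green (373,236) and yellow (425,244). The flat-cap bottles are at (460,185) and (317,246). The swatches run left to right green (106,205), red (138,201), yellow (169,199), blue (199,196). The scene view agrees.

```bash
cat > h.py <<'E'
import numpy as np,cv2
def cloud(d):
    K,T=d["K"],d["T"];v,u=np.mgrid[0:420,0:560];z=d["depth"]
    p=np.stack([(u-K[0,2])/K[0,0]*z,(v-K[1,2])/K[1,1]*z,z],-1)
    return p@T[:3,:3].T+T[:3,3]
def plane(d,u,v,h):
    r=d["T"][:3,:3]@np.linalg.solve(d["K"],[u,v,1.]);o=d["T"][:3,3]
    return o+r*(h-o[2])/r[2]
E
python3 - <<'E'
from h import *
from scipy.spatial.transform import Rotation as R
d=np.load("top0.npz");P=cloud(d);hsv=cv2.cvtColor(d["frame"],cv2.COLOR_RGB2HSV)
for n,(u,v) in dict(red=(333,168),blue=(400,170),green=(373,236),yellow=(425,244),Bred=(460,185),Bblue=(317,246)).items():
    w=np.s_[v-14:v+24,u-22:u+22];p=P[w].reshape(-1,3);ok=d["depth"][w].ravel()>0
    p=p[ok]
    m=np.hypot(*(p[:,:2]-np.median(p[p[:,2]>.04],0)[:2]).T)<.03
    a=p[(p[:,2]>.068)&m];b=p[(p[:,2]>.015)&m]
    # dark/white nozzle ray at height
    c=hsv[w].reshape(-1,3)[ok]
    s=p[(c[:,2]<60)&(p[:,2]>.05)&m]
    print(n,"top",a[:,:2].mean(0).round(4),len(a),"max z",p[m][:,2].max().round(3),"all range",b[:,:2].min(0).round(3),b[:,:2].max(0).round(3))
for n,(u,v) in dict(green=(106,205),red=(138,201),yellow=(169,199),blue=(199,196)).items():
    hh=hsv[v,u]; w=(cv2.absdiff(hsv[...,0],np.full_like(hsv[...,0],hh[0]))<8)&(hsv[...,1]>120)
    k,l,st,ce=cv2.connectedComponentsWithStats(w.astype(np.uint8));i=l[v,u]
    q=plane(d,*ce[i],.023);print(n,ce[i].round(1),st[i][4],q.round(4),P[l==i].mean(0).round(4))
print(R.from_rotvec([-3.46132732e-01,-3.12240411e+00,2.7e-3]).as_matrix().round(3))
E
```

```text
red top [ 0.5867 -0.1069] 87 max z 0.09 all range [ 0.571 -0.124] [ 0.603 -0.091]
blue top [ 0.5873 -0.2432] 84 max z 0.089 all range [ 0.572 -0.261] [ 0.605 -0.228]
green top [ 0.4514 -0.1844] 87 max z 0.09 all range [ 0.434 -0.201] [ 0.467 -0.169]
yellow top [ 0.4339 -0.2861] 84 max z 0.089 all range [ 0.418 -0.302] [ 0.451 -0.27 ]
Bred top [ 0.5554 -0.3608] 195 max z 0.086 all range [ 0.539 -0.378] [ 0.572 -0.345]
Bblue top [ 0.4287 -0.0733] 179 max z 0.086 all range [ 0.412 -0.089] [ 0.444 -0.057]
green [106.5 204.2] 177 [0.514  0.3571 0.023 ] [0.5142 0.3575 0.0221]
red [137.5 201.1] 187 [0.5213 0.2935 0.023 ] [0.5207 0.2923 0.0263]
yellow [168.1 198.1] 202 [0.5286 0.2305 0.023 ] [0.5279 0.2297 0.0261]
blue [198.8 195. ] 173 [0.536 0.167 0.023] [0.5352 0.1663 0.0267]
[[-0.976  0.219 -0.   ]
 [ 0.219  0.976 -0.002]
 [-0.    -0.002 -1.   ]]
```

```bash
cat > go.py <<'E'
import sys,numpy as np
from bench import *
from scipy.spatial.transform import Rotation as R
# usage: go.py x y z  -> shift in tool mm, spin to put tool y at 6.6 deg
s=get_state();M=R.from_rotvec(s["tool_rot"]).as_matrix();t=np.array(list(map(float,sys.argv[1:4])))
yaw=np.degrees(np.arctan2(M[1,1],M[0,1]))
print("t",round(s["time"],2),"pos",s["position"].round(4),"F",s["ft_force"].round(1),"grip",round(float(s["grip_width"])*87,1),s["grip_force"])
print("shift",(M.T@(t-s["position"])*1000).round(1),"spin",round(yaw-6.6,1),"tilt",M[:2,2].round(3))
E
python3 -m jog '[{"claw":60,"dx":-445,"dy":-341,"dz":30,"spin":71},{"claw":60,"dx":-445,"dy":-341,"dz":30,"spin":71},{"claw":60,"dx":-445,"dy":-341,"dz":30,"spin":71},{"claw":60,"dx":-445,"dy":-341,"dz":30,"spin":71},{"claw":60,"dx":-445,"dy":-341,"dz":30,"spin":71},{"claw":60,"dx":-445,"dy":-341,"dz":30,"spin":71},{"claw":60,"dx":-445,"dy":-341,"dz":30,"spin":71},{"claw":60,"dx":-445,"dy":-341,"dz":30,"spin":71},{"claw":60,"dx":-445,"dy":-341,"dz":30,"spin":71},{"claw":60,"dx":-445,"dy":-341,"dz":30,"spin":71},{"claw":60,"dx":-445,"dy":-341,"dz":30,"spin":71},{"claw":60,"dx":-445,"dy":-341,"dz":30,"spin":71},{"claw":60,"dx":-445,"dy":-341,"dz":30,"spin":71},{"claw":60,"dx":-445,"dy":-341,"dz":30,"spin":71},{"claw":60,"dx":-445,"dy":-341,"dz":30,"spin":71},{"claw":60,"dx":-445,"dy":-341,"dz":30,"spin":71}]' 15
python3 go.py 0.434 -0.286 0.15
```

```text
time: 1.43
position: [0.5022, 0.2028, 0.2061]
tool_rot: [-2.099, -2.337, 0.001]
ft_force: [-0.3, 0.6, -0.1]
grip_width: 0.69
grip_force: 0.0
t 1.43 pos [0.5022 0.2028 0.2061] F [-0.3  0.6 -0.1] grip 60.0 0.0
shift [-478.6 -120.1   56.3] spin -0.4 tilt [-0.001 -0.   ]
```

```bash
python3 -m jog '[{"claw":60,"dx":-479,"dy":-120,"dz":56,"spin":0},{"claw":60,"dx":-479,"dy":-120,"dz":56,"spin":0},{"claw":60,"dx":-479,"dy":-120,"dz":56,"spin":0},{"claw":60,"dx":-479,"dy":-120,"dz":56,"spin":0},{"claw":60,"dx":-479,"dy":-120,"dz":56,"spin":0},{"claw":60,"dx":-479,"dy":-120,"dz":56,"spin":0},{"claw":60,"dx":-479,"dy":-120,"dz":56,"spin":0},{"claw":60,"dx":-479,"dy":-120,"dz":56,"spin":0},{"claw":60,"dx":-479,"dy":-120,"dz":56,"spin":0},{"claw":60,"dx":-479,"dy":-120,"dz":56,"spin":0},{"claw":60,"dx":-479,"dy":-120,"dz":56,"spin":0},{"claw":60,"dx":-479,"dy":-120,"dz":56,"spin":0},{"claw":60,"dx":-479,"dy":-120,"dz":56,"spin":0},{"claw":60,"dx":-479,"dy":-120,"dz":56,"spin":0},{"claw":60,"dx":-479,"dy":-120,"dz":56,"spin":0},{"claw":60,"dx":-479,"dy":-120,"dz":56,"spin":0}]'
python3 go.py 0.434 -0.286 0.042
```

```text
time: 2.77
position: [0.4368, -0.2825, 0.1503]
tool_rot: [-2.089, -2.345, -0.002]
ft_force: [0.8, 1.1, 0.2]
grip_width: 0.692
grip_force: 0.0
t 2.77 pos [ 0.4368 -0.2825  0.1503] F [0.8 1.1 0.2] grip 60.2 0.0
shift [ -3.3  -3.2 108.3] spin -0.0 tilt [0.    0.002]
```

```bash
python3 -m jog '[{"claw":60,"dx":0,"dy":0,"dz":0,"spin":0},{"claw":60,"dx":0,"dy":0,"dz":25,"spin":0},{"claw":60,"dx":0,"dy":0,"dz":50,"spin":0},{"claw":60,"dx":0,"dy":0,"dz":75,"spin":0},{"claw":60,"dx":0,"dy":0,"dz":95,"spin":0},{"claw":60,"dx":0,"dy":0,"dz":108,"spin":0},{"claw":60,"dx":0,"dy":0,"dz":108,"spin":0},{"claw":60,"dx":0,"dy":0,"dz":108,"spin":0},{"claw":60,"dx":0,"dy":0,"dz":108,"spin":0}]'
python3 go.py 0.434 -0.286 0.042
```

```text
time: 3.52
position: [0.4367, -0.2855, 0.0437]
tool_rot: [2.093, 2.34, 0.001]
ft_force: [0.2, -0.5, 0.1]
grip_width: 0.693
grip_force: 0.0
t 3.52 pos [ 0.4367 -0.2855  0.0437] F [ 0.2 -0.5  0.1] grip 60.3 0.0
shift [-0.2 -2.7  1.7] spin -0.2 tilt [ 0.002 -0.001]
```

```bash
python3 -m jog '[{"claw":60,"dx":0,"dy":-3,"dz":2,"spin":0},{"claw":60,"dx":0,"dy":-3,"dz":2,"spin":0},{"claw":36,"dx":0,"dy":-3,"dz":2,"spin":0},{"claw":25,"dx":0,"dy":-3,"dz":2,"spin":0},{"claw":25,"dx":0,"dy":-3,"dz":2,"spin":0},{"claw":25,"dx":0,"dy":-3,"dz":2,"spin":0},{"claw":25,"dx":0,"dy":-3,"dz":2,"spin":0},{"claw":25,"dx":0,"dy":-3,"dz":2,"spin":0},{"claw":25,"dx":0,"dy":-3,"dz":2,"spin":0},{"claw":25,"dx":0,"dy":-3,"dz":-10,"spin":0},{"claw":25,"dx":0,"dy":-3,"dz":-35,"spin":0},{"claw":25,"dx":0,"dy":-3,"dz":-65,"spin":0},{"claw":25,"dx":0,"dy":-3,"dz":-95,"spin":0},{"claw":25,"dx":0,"dy":-3,"dz":-110,"spin":0},{"claw":25,"dx":0,"dy":-3,"dz":-110,"spin":0},{"claw":25,"dx":0,"dy":-3,"dz":-110,"spin":0}]' 15
python3 go.py 0.4829 0.2252 0.15
```

```text
time: 4.85
position: [0.433, -0.2857, 0.1535]
tool_rot: [2.094, 2.34, 0.003]
ft_force: [-0.1, 0.6, -1.0]
grip_width: 0.389
grip_force: 15.0
t 4.85 pos [ 0.433  -0.2857  0.1535] F [-0.1  0.6 -1. ] grip 33.8 14.995125783880212
shift [502.3 106.1   3.7] spin -0.2 tilt [0.002 0.   ]
```

```bash
python3 -m jog '[{"claw":25,"dx":20,"dy":4,"dz":0,"spin":0},{"claw":25,"dx":50,"dy":10,"dz":0,"spin":0},{"claw":25,"dx":85,"dy":18,"dz":0,"spin":0},{"claw":25,"dx":120,"dy":25,"dz":0,"spin":0},{"claw":25,"dx":155,"dy":33,"dz":0,"spin":0},{"claw":25,"dx":190,"dy":40,"dz":0,"spin":0},{"claw":25,"dx":225,"dy":47,"dz":0,"spin":0},{"claw":25,"dx":260,"dy":55,"dz":0,"spin":0},{"claw":25,"dx":295,"dy":62,"dz":0,"spin":0},{"claw":25,"dx":330,"dy":70,"dz":0,"spin":0},{"claw":25,"dx":365,"dy":77,"dz":0,"spin":0},{"claw":25,"dx":400,"dy":84,"dz":0,"spin":0},{"claw":25,"dx":435,"dy":92,"dz":0,"spin":0},{"claw":25,"dx":465,"dy":98,"dz":0,"spin":0},{"claw":25,"dx":490,"dy":103,"dz":0,"spin":0},{"claw":25,"dx":502,"dy":106,"dz":0,"spin":0},{"claw":25,"dx":502,"dy":106,"dz":0,"spin":0},{"claw":25,"dx":502,"dy":106,"dz":0,"spin":0},{"claw":25,"dx":502,"dy":106,"dz":0,"spin":0}]'
python3 go.py 0.4829 0.2252 0.047
python3 - <<'E'
from bench import *
import cv2
a=get_image("top")["frame"];b=get_image("scene")["frame"]
import numpy as np
cv2.imwrite("pics/c1.png",np.hstack([cv2.resize(a[140:290,60:260],(400,300)),cv2.resize(b[80:230,270:430],(320,300))])[:,:,::-1])
E
```

```text
time: 6.43
position: [0.4824, 0.2225, 0.1519]
tool_rot: [2.098, 2.338, -0.003]
ft_force: [-0.4, 0.2, -1.5]
grip_width: 0.385
grip_force: 15.0
t 6.43 pos [0.4824 0.2225 0.1519] F [-0.4  0.2 -1.5] grip 33.5 14.994935060112766
shift [  2.8   0.9 104.9] spin -0.4 tilt [-0.001 -0.002]
```

View pics/c1.png

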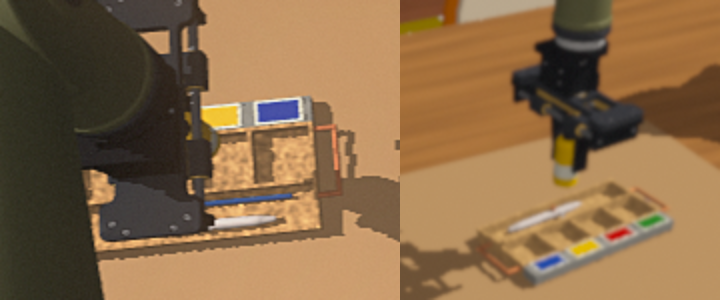

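The bottle hangs upright in the gripper (right half, about (565,165)) above the caddy, in line with the yellow swatch.

```bash
python3 -m jog '[{"claw":25,"dx":3,"dy":1,"dz":0,"spin":0},{"claw":25,"dx":3,"dy":1,"dz":20,"spin":0},{"claw":25,"dx":3,"dy":1,"dz":45,"spin":0},{"claw":25,"dx":3,"dy":1,"dz":70,"spin":0},{"claw":25,"dx":3,"dy":1,"dz":85,"spin":0},{"claw":25,"dx":3,"dy":1,"dz":94,"spin":0},{"claw":25,"dx":3,"dy":1,"dz":99,"spin":0},{"claw":25,"dx":3,"dy":1,"dz":102,"spin":0},{"claw":25,"dx":3,"dy":1,"dz":104,"spin":0},{"claw":25,"dx":3,"dy":1,"dz":104,"spin":0},{"claw":25,"dx":3,"dy":1,"dz":104,"spin":0}]'
python3 go.py 0.4829 0.2252 0.046
```

```text
time: 7.45
position: [0.4838, 0.2285, 0.0494]
tool_rot: [2.095, 2.341, 0.003]
ft_force: [0.3, -1.2, -0.4]
grip_width: 0.39
grip_force: 15.0
t 7.45 pos [0.4838 0.2285 0.0494] F [ 0.3 -1.2 -0.4] grip 33.9 14.9951578897344
shift [-3.2 -1.2  3.4] spin -0.3 tilt [0.001 0.001]
```

```bash
python3 -m jog '[{"claw":25,"dx":-2,"dy":-1,"dz":1,"spin":0},{"claw":25,"dx":-2,"dy":-1,"dz":2,"spin":0},{"claw":25,"dx":-2,"dy":-1,"dz":2,"spin":0},{"claw":25,"dx":-2,"dy":-1,"dz":2,"spin":0}]'
python3 go.py 0.4829 0.2252 0.046
python3 -m jog '[{"claw":25,"dx":0,"dy":0,"dz":1,"spin":0},{"claw":25,"dx":0,"dy":0,"dz":1,"spin":0}]'
python3 go.py 0.4829 0.2252 0.046
```

```text
time: 7.78
position: [0.4824, 0.226, 0.0467]
tool_rot: [-2.095, -2.341, -0.0]
ft_force: [-0.1, 0.4, -0.6]
grip_width: 0.384
grip_force: 15.0
t 7.78 pos [0.4824 0.226  0.0467] F [-0.1  0.4 -0.6] grip 33.4 14.995199076583958
shift [-0.9  0.4  0.7] spin -0.3 tilt [0. 0.]
time: 7.95
position: [0.4823, 0.2261, 0.0455]
tool_rot: [-2.095, -2.341, 0.0]
ft_force: [-0.9, 1.0, -1.0]
grip_width: 0.386
grip_force: 15.0
t 7.95 pos [0.4823 0.2261 0.0455] F [-0.9  1.  -1. ] grip 33.6 14.99522353438806
shift [-0.9  0.5 -0.5] spin -0.2 tilt [-0.  0.]
```

```bash
for i in 1 2; do python3 -m jog '[{"claw":25,"dx":0,"dy":0,"dz":1,"spin":0},{"claw":25,"dx":0,"dy":0,"dz":1,"spin":0}]' | grep -E "pos|ft"; done
```

```text
position: [0.4825, 0.2261, 0.0446]
ft_force: [0.1, 1.1, 0.2]
position: [0.4826, 0.2262, 0.0445]
ft_force: [-3.2, -1.2, 7.7]
```

```bash
python3 -m jog '[{"claw":25,"dx":0,"dy":0,"dz":-1,"spin":0},{"claw":45,"dx":0,"dy":0,"dz":-1,"spin":0},{"claw":60,"dx":0,"dy":0,"dz":-1,"spin":0},{"claw":60,"dx":0,"dy":0,"dz":-1,"spin":0},{"claw":60,"dx":0,"dy":0,"dz":-1,"spin":0},{"claw":60,"dx":0,"dy":0,"dz":-15,"spin":0},{"claw":60,"dx":0,"dy":0,"dz":-45,"spin":0},{"claw":60,"dx":0,"dy":0,"dz":-80,"spin":0},{"claw":60,"dx":0,"dy":0,"dz":-110,"spin":0},{"claw":60,"dx":0,"dy":0,"dz":-110,"spin":0},{"claw":60,"dx":0,"dy":0,"dz":-110,"spin":0}]'
python3 go.py 0.5868 -0.107 0.15
```

```text
time: 9.2
position: [0.4836, 0.2268, 0.1555]
tool_rot: [2.094, 2.341, 0.007]
ft_force: [-0.3, 0.2, -0.7]
grip_width: 0.687
grip_force: 0.0
t 9.2 pos [0.4836 0.2268 0.1555] F [-0.3  0.2 -0.7] grip 59.8 0.0
shift [-343.2   65.6    4.9] spin -0.2 tilt [0.003 0.003]
```

```bash
python3 -m jog '[{"claw":60,"dx":-343,"dy":66,"dz":4,"spin":0},{"claw":60,"dx":-343,"dy":66,"dz":4,"spin":0},{"claw":60,"dx":-343,"dy":66,"dz":4,"spin":0},{"claw":60,"dx":-343,"dy":66,"dz":4,"spin":0},{"claw":60,"dx":-343,"dy":66,"dz":4,"spin":0},{"claw":60,"dx":-343,"dy":66,"dz":4,"spin":0},{"claw":60,"dx":-343,"dy":66,"dz":4,"spin":0},{"claw":60,"dx":-343,"dy":66,"dz":4,"spin":0},{"claw":60,"dx":-343,"dy":66,"dz":4,"spin":0},{"claw":60,"dx":-343,"dy":66,"dz":4,"spin":0},{"claw":60,"dx":-343,"dy":66,"dz":4,"spin":0},{"claw":60,"dx":-343,"dy":66,"dz":4,"spin":0},{"claw":60,"dx":-343,"dy":66,"dz":30,"spin":0},{"claw":60,"dx":-343,"dy":66,"dz":60,"spin":0},{"claw":60,"dx":-343,"dy":66,"dz":90,"spin":0},{"claw":60,"dx":-343,"dy":66,"dz":112,"spin":0},{"claw":60,"dx":-343,"dy":66,"dz":112,"spin":0},{"claw":60,"dx":-343,"dy":66,"dz":112,"spin":0},{"claw":60,"dx":-343,"dy":66,"dz":112,"spin":0}]'
python3 go.py 0.5868 -0.107 0.042
python3 - <<'E'
from bench import *
import cv2,numpy as np
a=get_image("top")["frame"];b=get_image("scene")["frame"]
cv2.imwrite("pics/c2.png",np.hstack([cv2.resize(a[140:290,60:260],(400,300)),cv2.resize(b[120:270,270:430],(320,300))])[:,:,::-1])
E
```

```text
time: 10.78
position: [0.5868, -0.1065, 0.0428]
tool_rot: [2.092, 2.342, 0.002]
ft_force: [0.2, -0.1, 0.8]
grip_width: 0.693
grip_force: 0.0
t 10.78 pos [ 0.5868 -0.1065  0.0428] F [ 0.2 -0.1  0.8] grip 60.3 0.0
shift [-0.5 -0.1  0.8] spin -0.1 tilt [0.002 0.   ]
```

View pics/c2.png

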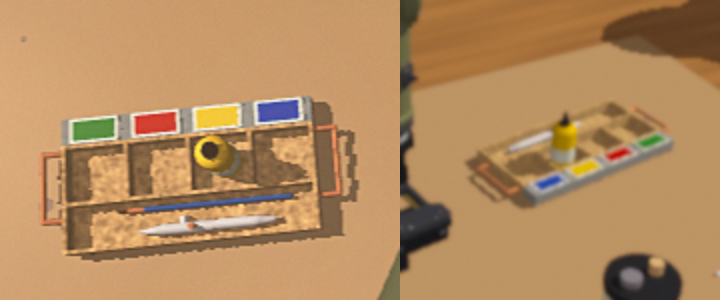

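The yellow bottle stands upright in the yellow compartment (left half, about (213,155)).

```bash
python3 -m jog '[{"claw":36,"dx":0,"dy":0,"dz":1,"spin":0},{"claw":25,"dx":0,"dy":0,"dz":1,"spin":0},{"claw":25,"dx":0,"dy":0,"dz":1,"spin":0},{"claw":25,"dx":0,"dy":0,"dz":1,"spin":0},{"claw":25,"dx":0,"dy":0,"dz":1,"spin":0},{"claw":25,"dx":0,"dy":0,"dz":1,"spin":0},{"claw":25,"dx":0,"dy":0,"dz":1,"spin":0},{"claw":25,"dx":0,"dy":0,"dz":-10,"spin":0},{"claw":25,"dx":0,"dy":0,"dz":-35,"spin":0},{"claw":25,"dx":0,"dy":0,"dz":-65,"spin":0},{"claw":25,"dx":0,"dy":0,"dz":-95,"spin":0},{"claw":25,"dx":0,"dy":0,"dz":-115,"spin":0},{"claw":25,"dx":0,"dy":0,"dz":-120,"spin":0},{"claw":25,"dx":0,"dy":0,"dz":-120,"spin":0},{"claw":25,"dx":0,"dy":0,"dz":-120,"spin":0}]' 15
python3 go.py 0.4756 0.2882 0.16
```

```text
time: 12.13
position: [0.5853, -0.1073, 0.1609]
tool_rot: [-2.094, -2.34, 0.001]
ft_force: [0.3, 0.4, -1.4]
grip_width: 0.387
grip_force: 15.0
t 12.13 pos [ 0.5853 -0.1073  0.1609] F [ 0.3  0.4 -1.4] grip 33.6 14.994875588668037
shift [405.2 -65.2   1.1] spin -0.2 tilt [-0.001  0.   ]
```

```bash
python3 -m jog '[{"claw":25,"dx":20,"dy":-3,"dz":0,"spin":0},{"claw":25,"dx":50,"dy":-8,"dz":0,"spin":0},{"claw":25,"dx":85,"dy":-14,"dz":0,"spin":0},{"claw":25,"dx":120,"dy":-19,"dz":0,"spin":0},{"claw":25,"dx":155,"dy":-25,"dz":0,"spin":0},{"claw":25,"dx":190,"dy":-31,"dz":0,"spin":0},{"claw":25,"dx":225,"dy":-36,"dz":0,"spin":0},{"claw":25,"dx":260,"dy":-42,"dz":0,"spin":0},{"claw":25,"dx":295,"dy":-47,"dz":0,"spin":0},{"claw":25,"dx":330,"dy":-53,"dz":0,"spin":0},{"claw":25,"dx":365,"dy":-59,"dz":0,"spin":0},{"claw":25,"dx":390,"dy":-63,"dz":0,"spin":0},{"claw":25,"dx":405,"dy":-65,"dz":0,"spin":0},{"claw":25,"dx":405,"dy":-65,"dz":0,"spin":0},{"claw":25,"dx":405,"dy":-65,"dz":0,"spin":0},{"claw":25,"dx":405,"dy":-65,"dz":0,"spin":0},{"claw":25,"dx":405,"dy":-65,"dz":0,"spin":0}]'
python3 go.py 0.4756 0.2882 0.046
```

```text
time: 13.55
position: [0.4774, 0.2852, 0.1612]
tool_rot: [2.099, 2.337, -0.001]
ft_force: [0.1, -0.6, 0.2]
grip_width: 0.385
grip_force: 15.0
t 13.55 pos [0.4774 0.2852 0.1612] F [ 0.1 -0.6  0.2] grip 33.5 14.994813242847158
shift [  3.3  -1.4 115.2] spin -0.5 tilt [-0.    -0.001]
```

```bash
python3 -m jog '[{"claw":25,"dx":1,"dy":-1,"dz":0,"spin":0},{"claw":25,"dx":1,"dy":-1,"dz":20,"spin":0},{"claw":25,"dx":1,"dy":-1,"dz":45,"spin":0},{"claw":25,"dx":1,"dy":-1,"dz":70,"spin":0},{"claw":25,"dx":1,"dy":-1,"dz":90,"spin":0},{"claw":25,"dx":1,"dy":-1,"dz":102,"spin":0},{"claw":25,"dx":1,"dy":-1,"dz":109,"spin":0},{"claw":25,"dx":1,"dy":-1,"dz":112,"spin":0},{"claw":25,"dx":1,"dy":-1,"dz":114,"spin":0},{"claw":25,"dx":1,"dy":-1,"dz":114,"spin":0},{"claw":25,"dx":1,"dy":-1,"dz":114,"spin":0}]'
python3 go.py 0.4756 0.2882 0.045
```

```text
time: 14.47
position: [0.4761, 0.2891, 0.0486]
tool_rot: [2.095, 2.341, 0.003]
ft_force: [0.0, -0.4, -0.4]
grip_width: 0.389
grip_force: 15.0
t 14.47 pos [0.4761 0.2891 0.0486] F [ 0.  -0.4 -0.4] grip 33.8 14.994931087085206
shift [-0.8 -0.6  3.6] spin -0.3 tilt [0.001 0.001]
```

```bash
python3 -m jog '[{"claw":25,"dx":0,"dy":0,"dz":1,"spin":0},{"claw":25,"dx":0,"dy":0,"dz":2,"spin":0},{"claw":25,"dx":0,"dy":0,"dz":2,"spin":0}]' | grep -E "pos|ft"
for i in 1 2; do python3 -m jog '[{"claw":25,"dx":0,"dy":0,"dz":1,"spin":0},{"claw":25,"dx":0,"dy":0,"dz":1,"spin":0}]' | grep -E "pos|ft"; done
```

```text
position: [0.4755, 0.2888, 0.0458]
ft_force: [0.1, -0.3, -1.0]
position: [0.4756, 0.2888, 0.0448]
ft_force: [-0.2, -1.1, 0.4]
position: [0.4756, 0.2889, 0.0446]
ft_force: [-1.4, -0.9, 5.8]
```

Contact. Next: release, lift and go to green.

```bash
python3 -m jog '[{"claw":25,"dx":0,"dy":0,"dz":-1,"spin":0},{"claw":45,"dx":0,"dy":0,"dz":-1,"spin":0},{"claw":60,"dx":0,"dy":0,"dz":-1,"spin":0},{"claw":60,"dx":0,"dy":0,"dz":-1,"spin":0},{"claw":60,"dx":0,"dy":0,"dz":-1,"spin":0},{"claw":60,"dx":0,"dy":0,"dz":-15,"spin":0},{"claw":60,"dx":0,"dy":0,"dz":-45,"spin":0},{"claw":60,"dx":0,"dy":0,"dz":-80,"spin":0},{"claw":60,"dx":0,"dy":0,"dz":-110,"spin":0},{"claw":60,"dx":0,"dy":0,"dz":-110,"spin":0},{"claw":60,"dx":0,"dy":0,"dz":-110,"spin":0}]'|grep time
python3 go.py 0.4512 -0.1846 0.15
```

```text
time: 15.97
t 15.97 pos [0.4765 0.2894 0.1556] F [ 0.8 -0.9 -0.7] grip 60.0 0.0
shift [-468.3  -77.7    4. ] spin -0.2 tilt [0.003 0.003]
```

```bash
python3 -m jog '[{"claw":60,"dx":-468,"dy":-78,"dz":4,"spin":0},{"claw":60,"dx":-468,"dy":-78,"dz":4,"spin":0},{"claw":60,"dx":-468,"dy":-78,"dz":4,"spin":0},{"claw":60,"dx":-468,"dy":-78,"dz":4,"spin":0},{"claw":60,"dx":-468,"dy":-78,"dz":4,"spin":0},{"claw":60,"dx":-468,"dy":-78,"dz":4,"spin":0},{"claw":60,"dx":-468,"dy":-78,"dz":4,"spin":0},{"claw":60,"dx":-468,"dy":-78,"dz":4,"spin":0},{"claw":60,"dx":-468,"dy":-78,"dz":4,"spin":0},{"claw":60,"dx":-468,"dy":-78,"dz":4,"spin":0},{"claw":60,"dx":-468,"dy":-78,"dz":4,"spin":0},{"claw":60,"dx":-468,"dy":-78,"dz":4,"spin":0},{"claw":60,"dx":-468,"dy":-78,"dz":4,"spin":0},{"claw":60,"dx":-468,"dy":-78,"dz":4,"spin":0},{"claw":60,"dx":-468,"dy":-78,"dz":4,"spin":0},{"claw":60,"dx":-468,"dy":-78,"dz":4,"spin":0}]'|grep time
python3 go.py 0.4512 -0.1846 0.042
```

```text
time: 17.3
t 17.3 pos [ 0.4496 -0.1832  0.1488] F [0.2 0.5 0.5] grip 60.1 0.0
shift [ -1.7   1.6 106.8] spin -0.1 tilt [-0.001  0.001]
```

```bash
python3 -m jog '[{"claw":60,"dx":0,"dy":1,"dz":0,"spin":0},{"claw":60,"dx":0,"dy":1,"dz":25,"spin":0},{"claw":60,"dx":0,"dy":1,"dz":50,"spin":0},{"claw":60,"dx":0,"dy":1,"dz":75,"spin":0},{"claw":60,"dx":0,"dy":1,"dz":95,"spin":0},{"claw":60,"dx":0,"dy":1,"dz":107,"spin":0},{"claw":60,"dx":0,"dy":1,"dz":107,"spin":0},{"claw":60,"dx":0,"dy":1,"dz":107,"spin":0},{"claw":60,"dx":0,"dy":1,"dz":107,"spin":0}]'|grep time
python3 go.py 0.4512 -0.1846 0.042
```

```text
time: 18.05
t 18.05 pos [ 0.4515 -0.1847  0.0433] F [ 0.8 -0.7 -0.2] grip 60.2 0.0
shift [ 0.2 -0.3  1.3] spin -0.2 tilt [ 0.001 -0.   ]
```

```bash
python3 -m jog '[{"claw":36,"dx":0,"dy":0,"dz":1,"spin":0},{"claw":25,"dx":0,"dy":0,"dz":1,"spin":0},{"claw":25,"dx":0,"dy":0,"dz":1,"spin":0},{"claw":25,"dx":0,"dy":0,"dz":1,"spin":0},{"claw":25,"dx":0,"dy":0,"dz":1,"spin":0},{"claw":25,"dx":0,"dy":0,"dz":1,"spin":0},{"claw":25,"dx":0,"dy":0,"dz":1,"spin":0},{"claw":25,"dx":0,"dy":0,"dz":-10,"spin":0},{"claw":25,"dx":0,"dy":0,"dz":-35,"spin":0},{"claw":25,"dx":0,"dy":0,"dz":-65,"spin":0},{"claw":25,"dx":0,"dy":0,"dz":-95,"spin":0},{"claw":25,"dx":0,"dy":0,"dz":-120,"spin":0},{"claw":25,"dx":0,"dy":0,"dz":-130,"spin":0},{"claw":25,"dx":0,"dy":0,"dz":-130,"spin":0},{"claw":25,"dx":0,"dy":0,"dz":-130,"spin":0}]' 15 | grep time
python3 go.py 0.4683 0.3518 0.17
```

```text
time: 19.3
t 19.3 pos [ 0.4505 -0.1848  0.1723] F [-0.1 -1.  -0.2] grip 33.7 14.99851606786251
shift [531.3  77.1   2.7] spin -0.2 tilt [0.    0.001]
```

```bash
python3 -m jog '[{"claw":25,"dx":20,"dy":3,"dz":0,"spin":0},{"claw":25,"dx":50,"dy":7,"dz":0,"spin":0},{"claw":25,"dx":85,"dy":12,"dz":0,"spin":0},{"claw":25,"dx":120,"dy":17,"dz":0,"spin":0},{"claw":25,"dx":155,"dy":22,"dz":0,"spin":0},{"claw":25,"dx":190,"dy":28,"dz":0,"spin":0},{"claw":25,"dx":225,"dy":33,"dz":0,"spin":0},{"claw":25,"dx":260,"dy":38,"dz":0,"spin":0},{"claw":25,"dx":295,"dy":43,"dz":0,"spin":0},{"claw":25,"dx":330,"dy":48,"dz":0,"spin":0},{"claw":25,"dx":365,"dy":53,"dz":0,"spin":0},{"claw":25,"dx":400,"dy":58,"dz":0,"spin":0},{"claw":25,"dx":435,"dy":63,"dz":0,"spin":0},{"claw":25,"dx":470,"dy":68,"dz":0,"spin":0},{"claw":25,"dx":500,"dy":73,"dz":0,"spin":0},{"claw":25,"dx":520,"dy":76,"dz":0,"spin":0},{"claw":25,"dx":531,"dy":77,"dz":0,"spin":0},{"claw":25,"dx":531,"dy":77,"dz":0,"spin":0},{"claw":25,"dx":531,"dy":77,"dz":0,"spin":0},{"claw":25,"dx":531,"dy":77,"dz":0,"spin":0}]' | grep time
python3 go.py 0.4683 0.3518 0.046
```

```text
time: 20.97
t 20.97 pos [0.4688 0.3487 0.1717] F [ 0.7  0.7 -0.9] grip 33.3 14.998266936745495
shift [  3.4   0.  125.7] spin -0.4 tilt [-0.001 -0.002]
```

```bash
python3 -m jog '[{"claw":25,"dx":1,"dy":0,"dz":0,"spin":0},{"claw":25,"dx":1,"dy":0,"dz":20,"spin":0},{"claw":25,"dx":1,"dy":0,"dz":50,"spin":0},{"claw":25,"dx":1,"dy":0,"dz":80,"spin":0},{"claw":25,"dx":1,"dy":0,"dz":100,"spin":0},{"claw":25,"dx":1,"dy":0,"dz":112,"spin":0},{"claw":25,"dx":1,"dy":0,"dz":119,"spin":0},{"claw":25,"dx":1,"dy":0,"dz":123,"spin":0},{"claw":25,"dx":1,"dy":0,"dz":125,"spin":0},{"claw":25,"dx":1,"dy":0,"dz":125,"spin":0},{"claw":25,"dx":1,"dy":0,"dz":125,"spin":0},{"claw":25,"dx":1,"dy":0,"dz":125,"spin":0}]'|grep time
python3 go.py 0.4683 0.3518 0.045
```

```text
time: 21.97
t 21.97 pos [0.469  0.3528 0.0487] F [ 0.4  0.4 -0.6] grip 33.4 14.998404413927346
shift [-1.  -0.8  3.7] spin -0.3 tilt [0.001 0.002]
```

```bash
python3 -m jog '[{"claw":25,"dx":0,"dy":0,"dz":1,"spin":0},{"claw":25,"dx":0,"dy":0,"dz":2,"spin":0},{"claw":25,"dx":0,"dy":0,"dz":2,"spin":0}]' | grep -E "pos|ft"
for i in 1 2; do python3 -m jog '[{"claw":25,"dx":0,"dy":0,"dz":1,"spin":0},{"claw":25,"dx":0,"dy":0,"dz":1,"spin":0}]' | grep -E "pos|ft"; done
```

```text
position: [0.4685, 0.3525, 0.0459]
ft_force: [0.0, 0.0, 0.4]
position: [0.4686, 0.3526, 0.0458]
ft_force: [-2.3, -1.2, 6.9]
position: [0.4686, 0.3526, 0.0458]
ft_force: [-3.3, -3.2, 13.0]
```

```bash
python3 -m jog '[{"claw":25,"dx":0,"dy":0,"dz":-2,"spin":0},{"claw":45,"dx":0,"dy":0,"dz":-2,"spin":0},{"claw":60,"dx":0,"dy":0,"dz":-2,"spin":0},{"claw":60,"dx":0,"dy":0,"dz":-2,"spin":0},{"claw":60,"dx":0,"dy":0,"dz":-2,"spin":0},{"claw":60,"dx":0,"dy":0,"dz":-15,"spin":0},{"claw":60,"dx":0,"dy":0,"dz":-45,"spin":0},{"claw":60,"dx":0,"dy":0,"dz":-80,"spin":0},{"claw":60,"dx":0,"dy":0,"dz":-110,"spin":0},{"claw":60,"dx":0,"dy":0,"dz":-110,"spin":0},{"claw":60,"dx":0,"dy":0,"dz":-110,"spin":0}]'|grep time
python3 go.py 0.5875 -0.2438 0.15
```

```text
time: 23.47
t 23.47 pos [0.4697 0.3532 0.1568] F [-0.4  0.3 -0.1] grip 60.1 0.0
shift [-606.4   51.1    4.9] spin -0.3 tilt [0.004 0.004]
```

```bash
python3 -m jog '[{"claw":60,"dx":-606,"dy":51,"dz":4,"spin":0},{"claw":60,"dx":-606,"dy":51,"dz":4,"spin":0},{"claw":60,"dx":-606,"dy":51,"dz":4,"spin":0},{"claw":60,"dx":-606,"dy":51,"dz":4,"spin":0},{"claw":60,"dx":-606,"dy":51,"dz":4,"spin":0},{"claw":60,"dx":-606,"dy":51,"dz":4,"spin":0},{"claw":60,"dx":-606,"dy":51,"dz":4,"spin":0},{"claw":60,"dx":-606,"dy":51,"dz":4,"spin":0},{"claw":60,"dx":-606,"dy":51,"dz":4,"spin":0},{"claw":60,"dx":-606,"dy":51,"dz":4,"spin":0},{"claw":60,"dx":-606,"dy":51,"dz":4,"spin":0},{"claw":60,"dx":-606,"dy":51,"dz":4,"spin":0},{"claw":60,"dx":-606,"dy":51,"dz":4,"spin":0},{"claw":60,"dx":-606,"dy":51,"dz":4,"spin":0},{"claw":60,"dx":-606,"dy":51,"dz":4,"spin":0},{"claw":60,"dx":-606,"dy":51,"dz":4,"spin":0},{"claw":60,"dx":-606,"dy":51,"dz":4,"spin":0},{"claw":60,"dx":-606,"dy":51,"dz":4,"spin":0},{"claw":60,"dx":-606,"dy":51,"dz":4,"spin":0}]'|grep time
python3 go.py 0.5875 -0.2438 0.042
```

```text
time: 25.05
t 25.05 pos [ 0.5861 -0.242   0.1489] F [-0.5  0.6  0.5] grip 60.3 0.0
shift [ -2.2   1.3 106.9] spin -0.1 tilt [-0.001  0.002]
```

```bash
python3 -m jog '[{"claw":60,"dx":-1,"dy":1,"dz":0,"spin":0},{"claw":60,"dx":-1,"dy":1,"dz":25,"spin":0},{"claw":60,"dx":-1,"dy":1,"dz":50,"spin":0},{"claw":60,"dx":-1,"dy":1,"dz":75,"spin":0},{"claw":60,"dx":-1,"dy":1,"dz":95,"spin":0},{"claw":60,"dx":-1,"dy":1,"dz":107,"spin":0},{"claw":60,"dx":-1,"dy":1,"dz":107,"spin":0},{"claw":60,"dx":-1,"dy":1,"dz":107,"spin":0},{"claw":60,"dx":-1,"dy":1,"dz":107,"spin":0}]'|grep time
python3 go.py 0.5875 -0.2438 0.042
```

```text
time: 25.8
t 25.8 pos [ 0.5882 -0.2454  0.0441] F [ 0.2 -0.9 -0.4] grip 60.0 0.0
shift [ 1.7 -0.6  2.1] spin -0.2 tilt [ 0.002 -0.001]
```

```bash
python3 -m jog '[{"claw":60,"dx":1,"dy":0,"dz":1,"spin":0},{"claw":36,"dx":1,"dy":0,"dz":1,"spin":0},{"claw":25,"dx":1,"dy":0,"dz":1,"spin":0},{"claw":25,"dx":1,"dy":0,"dz":1,"spin":0},{"claw":25,"dx":1,"dy":0,"dz":1,"spin":0},{"claw":25,"dx":1,"dy":0,"dz":1,"spin":0},{"claw":25,"dx":1,"dy":0,"dz":1,"spin":0},{"claw":25,"dx":1,"dy":0,"dz":1,"spin":0},{"claw":25,"dx":1,"dy":0,"dz":-10,"spin":0},{"claw":25,"dx":1,"dy":0,"dz":-35,"spin":0},{"claw":25,"dx":1,"dy":0,"dz":-65,"spin":0},{"claw":25,"dx":1,"dy":0,"dz":-95,"spin":0},{"claw":25,"dx":1,"dy":0,"dz":-115,"spin":0},{"claw":25,"dx":1,"dy":0,"dz":-120,"spin":0},{"claw":25,"dx":1,"dy":0,"dz":-120,"spin":0},{"claw":25,"dx":1,"dy":0,"dz":-120,"spin":0}]' 15 | grep time
python3 go.py 0.4903 0.1617 0.16
```

```text
time: 27.13
t 27.13 pos [ 0.5865 -0.2439  0.1618] F [-0.6 -0.3 -0.7] grip 33.9 14.991908543743193
shift [413.8 -50.7   2.2] spin -0.2 tilt [-0.001  0.001]
```

```bash
python3 -m jog '[{"claw":25,"dx":20,"dy":-2,"dz":0,"spin":0},{"claw":25,"dx":50,"dy":-6,"dz":0,"spin":0},{"claw":25,"dx":85,"dy":-10,"dz":0,"spin":0},{"claw":25,"dx":120,"dy":-15,"dz":0,"spin":0},{"claw":25,"dx":155,"dy":-19,"dz":0,"spin":0},{"claw":25,"dx":190,"dy":-23,"dz":0,"spin":0},{"claw":25,"dx":225,"dy":-28,"dz":0,"spin":0},{"claw":25,"dx":260,"dy":-32,"dz":0,"spin":0},{"claw":25,"dx":295,"dy":-36,"dz":0,"spin":0},{"claw":25,"dx":330,"dy":-41,"dz":0,"spin":0},{"claw":25,"dx":365,"dy":-45,"dz":0,"spin":0},{"claw":25,"dx":395,"dy":-48,"dz":0,"spin":0},{"claw":25,"dx":413,"dy":-51,"dz":0,"spin":0},{"claw":25,"dx":413,"dy":-51,"dz":0,"spin":0},{"claw":25,"dx":413,"dy":-51,"dz":0,"spin":0},{"claw":25,"dx":413,"dy":-51,"dz":0,"spin":0},{"claw":25,"dx":413,"dy":-51,"dz":0,"spin":0}]'|grep time
python3 go.py 0.4903 0.1617 0.046
```

```text
time: 28.55
t 28.55 pos [0.4906 0.1588 0.1618] F [-0.3 -0.  -0.9] grip 33.9 14.991860871668905
shift [3.100e+00 1.000e-01 1.158e+02] spin -0.4 tilt [-0.001 -0.001]
```

```bash
python3 -m jog '[{"claw":25,"dx":1,"dy":0,"dz":0,"spin":0},{"claw":25,"dx":1,"dy":0,"dz":20,"spin":0},{"claw":25,"dx":1,"dy":0,"dz":45,"spin":0},{"claw":25,"dx":1,"dy":0,"dz":70,"spin":0},{"claw":25,"dx":1,"dy":0,"dz":90,"spin":0},{"claw":25,"dx":1,"dy":0,"dz":102,"spin":0},{"claw":25,"dx":1,"dy":0,"dz":109,"spin":0},{"claw":25,"dx":1,"dy":0,"dz":112,"spin":0},{"claw":25,"dx":1,"dy":0,"dz":114,"spin":0},{"claw":25,"dx":1,"dy":0,"dz":114,"spin":0},{"claw":25,"dx":1,"dy":0,"dz":114,"spin":0}]'|grep time
python3 go.py 0.4903 0.1617 0.045
for i in 1 2 3 4; do python3 -m jog '[{"claw":25,"dx":0,"dy":0,"dz":1,"spin":0},{"claw":25,"dx":0,"dy":0,"dz":1,"spin":0}]' | grep -E "pos|ft"; done
```

```text
time: 29.47
t 29.47 pos [0.4914 0.1618 0.0495] F [-0.6 -0.3 -0.5] grip 33.7 14.991945528890938
shift [-0.  -1.1  4.5] spin -0.3 tilt [0.002 0.001]
position: [0.491, 0.1618, 0.0482]
ft_force: [-0.7, -0.6, -1.5]
position: [0.4906, 0.1616, 0.0467]
ft_force: [-0.5, 0.0, -1.5]
position: [0.4907, 0.1617, 0.0457]
ft_force: [-0.0, 0.8, -0.3]
position: [0.4908, 0.1617, 0.0455]
ft_force: [-2.7, -1.1, 6.4]
```

Contact. Next: release, lift and move clear.

```bash
python3 -m jog '[{"claw":25,"dx":0,"dy":0,"dz":-1,"spin":0},{"claw":45,"dx":0,"dy":0,"dz":-1,"spin":0},{"claw":60,"dx":0,"dy":0,"dz":-1,"spin":0},{"claw":60,"dx":0,"dy":0,"dz":-1,"spin":0},{"claw":60,"dx":0,"dy":0,"dz":-1,"spin":0},{"claw":60,"dx":0,"dy":0,"dz":-15,"spin":0},{"claw":60,"dx":0,"dy":0,"dz":-45,"spin":0},{"claw":60,"dx":0,"dy":0,"dz":-80,"spin":0},{"claw":60,"dx":0,"dy":0,"dz":-120,"spin":0},{"claw":60,"dx":0,"dy":0,"dz":-150,"spin":0},{"claw":60,"dx":-40,"dy":0,"dz":-150,"spin":0},{"claw":60,"dx":-80,"dy":0,"dz":-150,"spin":0},{"claw":60,"dx":-120,"dy":0,"dz":-150,"spin":0},{"claw":60,"dx":-160,"dy":0,"dz":-150,"spin":0},{"claw":60,"dx":-200,"dy":0,"dz":-150,"spin":0},{"claw":60,"dx":-200,"dy":0,"dz":-150,"spin":0},{"claw":60,"dx":-200,"dy":0,"dz":-150,"spin":0},{"claw":60,"dx":-200,"dy":0,"dz":-150,"spin":0}]'
python3 - <<'E'
from bench import *
import cv2,numpy as np
a=get_image("top")["frame"];b=get_image("scene")["frame"]
cv2.imwrite("pics/c3.png",np.hstack([a,b])[:,:,::-1][:, :, :].copy()[:, ::1] if 0 else np.vstack([cv2.resize(np.hstack([a,b]),(800,300)),np.hstack([cv2.resize(a[140:290,60:260],(400,300)),cv2.resize(b[120:270,270:470],(400,300))])])[:,:,::-1])
E
```

```text
time: 31.63
position: [0.5126, -0.0367, 0.1944]
tool_rot: [-2.095, -2.34, -0.001]
ft_force: [-0.3, 1.1, 0.2]
grip_width: 0.694
grip_force: 0.0
```

View pics/c3.png

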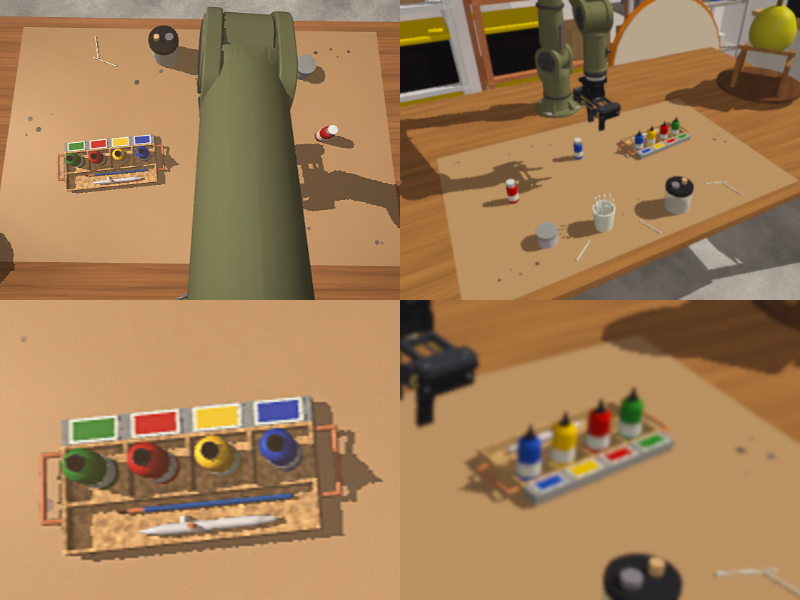

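All four bottles stand upright in their matching compartments: green (82,467), red (148,460), yellow (215,452) and blue (280,447) in the lower left crop. The two flat-cap bottles are still upright in place, and the arm is clear.

```bash
python3 -c "from bench import *; print(close_job())"
```

```text
the job is handed in; nothing more can be done
None
```

All four airbrush paints stand upright in the compartments matching their colours, the two white-capped brush paints were left untouched, and the job was handed in at about 32 s.

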